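# Load the glue-up kit tray from the pile

### The arm

A 6-joint arm with a two-finger parallel gripper is mounted at the origin on a cart in front of the work surface, level with it; the furniture and walls round the work are solid. World frame = base frame: x ahead of the robot, y to its left, z up, the work surface at z = 0. Lengths are in mm, angles in rad, forces in N, time in s.
With the tool pointing down it reaches from about 325 to 750 mm from the base axis. Payload 7.6 kg.
Tool frame: the origin (TCP) lies on the centre line of the jaws, within the pads' length; the fingertips stand 19 mm ahead of it and the grasp point (between the pads) is the TCP (ctrl.finger_overhang is the distance from the TCP to the fingertips, in mm); z points along the fingers, y is the line along which they close (so a half turn about z gives the same grasp; the last joint's range is limited). The gripper opens to 85 mm and grips with 20 to 120 N. Pads are 22 mm wide; open, the fingers measure 114 mm over their backs; the gripper's body (76 mm by 85 mm) begins 54 mm behind the grasp point. The pads swing forward as they close: fully open they stand 13 mm farther back than shut.
Start: joints at [-1.346, 0.052, 1.401, -0, 1.689, -0.07], TCP at [152.562, -502.363, 250.323] pointing down, gripper open.
Joint ranges: [-2.9, 2.9], [-0.91, 2.17], [0.12, 2.37], [-1.06, 4.2], [0.26, 2.73], [-2.93, 2.93]. Speed limits (rad/s): [2.57, 2.57, 3.01, 3.14, 3.14, 3.14].

### API

Orientations are given as a unit quaternion [x, y, z, w].
In Python, from plant import monitor, vision, ctrl, look_for gives the robot as it stands.
- The arm moves only by the tool step_arm, never from a script. Its argument "targets" is a list of rows, each a list of 3 entries, a list of its own where there are three numbers: the shift along the tool's x, y, z in units of 50 mm (1.0 is 50 mm), then the turn, a rotation vector about the tool's x, y, z in rad, then the finger opening in mm, from 0 to 85.4. A call has 1 to 5 rows; each row is the pose to reach, as a shift and turn from the pose commanded when the call began, along the tool's axes at that moment; what a row does not reach only later rows make up. A row lasts 1/8 s, in which the tool goes at most 62.5 mm and 10.7 degrees, less where a joint would pass 70% of its speed; a pose out of reach is approached as far as the arm can. A call with a gripper value outside its range is refused whole. The fingers move at their own pace and stop on an object; "force" is the grip in N (left out, the last holds). Time passes only in rows, so rows that repeat a pose let the fingers close. It gives the time, the measured TCP pose, the force, the opening and the grip force at its end, in the units of the state.
- monitor.observe(): the state, without advancing time (a new reading comes with each control period).
- vision.snapshot(name): name is "scene" or "top"; returns a dict with "pixels" (480x640x3 uint8, red, green, blue), "z_map" (480x640 float32, mm along the optical axis (not along the pixel's ray), 0 where there is no reading), "mtx" (3x3 intrinsics, pixels), "view" (4x4, takes a point from world to camera coordinates). Camera axes: x right, y up, looking along -z (the intrinsics and any distortion apply to the point x, -y, -z); pixel columns grow to the right and rows downward; lengths in mm; the calibration is good to about 2 mm. A picture is of the moment at which its call begins.
- ctrl.close_job(): hands the job in; it is judged then, once.
Trained networks look in the newest picture that a camera, given by its name, has taken for a name from the list of things; names that differ only in an ending like _2 or _b are one class to them, and where a whole thing is asked for, a point or a joint stands for the part that bears it (a point fixed in the world has none). Each returns a list of dicts, best first, with "p" (0 to 1); they miss things now and then, are a little off and sometimes report something else, mostly with a low value. They report only what shows in the picture. A call takes as long as a camera call. They do not tell look-alikes from the thing itself.
- look_for(camera, name): "point" ([column, row] in pixels, amid what is visible of it).
The state is a dict: "clock": time; "joints": joint angles; "joint_vel": joint speeds; "joint_torque": joint torques, N m; "eef_pos": TCP position; "tool_rot": TCP orientation; "ft_force": force on the tool from outside, world axes, zero at the start; "moment": the same for the moment, N m; "grip_width": finger opening in mm; "grasp_force": force on a finger pad.
Only numpy, scipy, OpenCV 4.12 (cv2) and the standard library are available. Lean on these libraries where they do the work, as an engineer would, in place of code of your own. Each camera call takes 0.05 s, during which the arm holds its last target. There are 200 camera calls.

### The job

Take the pile on the bench apart from the top and load the kit tray with it: first the pine strip, then the cork sanding block, then the walnut block, each lying flat on the floor of the pocket made to its size. Last of all, because it is tall and would stand in the way, stand the glue jar upright in the tray's round seat.

Things in the scene. Friction and masses are not known exactly. Their poses are not given: they have to be found in the camera images.
- pine_strip_center (a point): Thin pine strip, 35 x 120 x 12 mm, lying on top of the pile. This point is its centre, half-way up (6 mm above its underside); x is across its 35 mm width, y along its length, z up. About 0.07 kg.
- cork_block_center (a point): Light brown cork sanding block, 61 x 101 x 33 mm, in the middle of the pile: on the walnut block, under the pine strip. This point is its centre, half-way up; x is across its 61 mm width, y along its length, z up. About 0.11 kg.
- walnut_block_center (a point): Dark walnut block, 60 x 150 x 45 mm, at the bottom of the pile, on the bench. This point is its centre, half-way up; x is across its 60 mm width, y along its length, z up. About 0.6 kg.
- jar_center (a point): Glue jar with amber body and ribbed black cap, standing upright alone on the bench: body 56 mm in diameter and 75 mm high, cap above it 44 mm in diameter, 91 mm high in all. This point is its centre, half-way up (45.5 mm above its underside); z is up. About 0.16 kg.
- kit_tray: The kit tray: a fixed plywood board 426 x 200 mm with an outer lip 12 mm high. Four flat inserts (94 x 182 mm, top 10 mm above the bench) lie on it side by side in any order, 100 mm apart along its x. Origin at the centre of its underside; x along its length, z up.
- pine_seat_floor (a point): Seat of the pine strip: the narrow pocket, 51 x 136 mm inside. Fixed on the tray. This point is the middle of its floor, 10 mm above the bench; z up, y along its length. Its rim is 10 mm high and 7 mm thick (top 20 mm above the bench), leaves 8 mm of play on every side, and is open for 80 mm in the middle of each long side for the fingers.
- cork_seat_floor (a point): Seat of the cork sanding block: the short wide pocket, 77 x 117 mm inside. Fixed on the tray. This point is the middle of its floor, 10 mm above the bench; z up, y along its length. Its rim is 10 mm high and 7 mm thick (top 20 mm above the bench), leaves 8 mm of play on every side, and is open for 75 mm in the middle of each long side for the fingers.
- walnut_seat_floor (a point): Seat of the walnut block: the longest pocket, 76 x 166 mm inside. Fixed on the tray. This point is the middle of its floor, 10 mm above the bench; z up, y along its length. Its rim is 10 mm high and 7 mm thick (top 20 mm above the bench), leaves 8 mm of play on every side, and is open for 80 mm in the middle of each long side for the fingers.
- jar_seat_floor (a point): Seat of the glue jar: the round one, a ring 74 mm in inner and 88 mm in outer diameter. Fixed on the tray. This point is the middle of its floor, 10 mm above the bench; z up, y along its length. The ring is 10 mm high (its top 20 mm above the bench).
Mind the look-alikes: they are no part of the job. What is shaped like the part that bears walnut_block_center but turquoise is not meant.

How it is judged:
By the outcome, as a careful person would: the job done as asked, in the order asked, and still so for the second after the job is handed in, with the robot touching nothing.
It also fails if it takes over 109 s, if anything falls off the work surface, if the arm or the gripper's body presses on something with over 40 N, if the wrist force passes 120 N, or if a joint passes its speed limit or range.

## Working session

There is one attempt and no reset: what is moved stays moved. The work goes in short steps, Python scripts to look and compute and a tool call to move; the robot and the scene stay as the last step left them, time stands still between calls to the robot, and variables do not carry over. Pictures are saved under pics/ and viewed, at most 14 in all, crops included, and the job is handed in when it is done.

Besides the shell and the picture viewer there is one more tool, called as name([rows], argument=value, ...), one row to a line, values as JSON. step_arm: Moves the arm, as the interface text tells. Its arguments: {"type":"object","properties":{"targets":{"type":"array"},"force":{"type":"number"}},"required":["targets"]}

```bash
mkdir -p pics; ls; cat > h.py <<'E'
import numpy as np, cv2
from plant import monitor, vision, ctrl, look_for
def snap(n,f=None):
    s=vision.snapshot(n)
    if f: cv2.imwrite('pics/'+f,cv2.cvtColor(s['pixels'],cv2.COLOR_RGB2BGR))
    return s
def cloud(s):
    h,w=s['z_map'].shape; K=s['mtx']; u,v=np.meshgrid(np.arange(w),np.arange(h)); d=s['z_map']
    c=np.stack([(u-K[0,2])/K[0,0]*d,-(v-K[1,2])/K[1,1]*d,-d,np.ones_like(d)],-1)
    P=(c@np.linalg.inv(s['view']).T)[...,:3]; P[d<=0]=np.nan
    return P
E
python3 - <<'E'
from h import *
for n in ('top','scene'):
    s=snap(n,n+'0.png'); P=cloud(s); print(n,s['mtx'].tolist())
    for k in ['pine_strip_center','cork_block_center','walnut_block_center','jar_center','kit_tray','pine_seat_floor','cork_seat_floor','walnut_seat_floor','jar_seat_floor']:
        for r in look_for(n,k)[:3]:
            u,v=map(int,np.round(r['point'])); print(k,round(r['p'],2),u,v,P[v,u].round(0))
o=monitor.observe(); print({k:np.round(v,3).tolist() for k,v in o.items()}, ctrl.finger_overhang)
E
```

```text
pics
top [[512.5952821475234, 0.0, 320.4584945093069], [0.0, 512.5952821475234, 236.43372607262188], [0.0, 0.0, 1.0]]
scene [[469.73693325888183, 0.0, 316.58888046923266], [0.0, 469.73693325888183, 233.81686477113573], [0.0, 0.0, 1.0]]
pine_strip_center 0.55 304 282 [ 442. -358.   88.]
pine_strip_center 0.45 313 198 [493. 253.  10.]
cork_block_center 0.75 301 298 [ 433. -395.   68.]
walnut_block_center 0.67 269 372 [ 360. -602.   45.]
walnut_block_center 0.57 300 305 [ 430. -396.   47.]
jar_center 0.57 361 253 [ 605. -208.   66.]
kit_tray 0.88 314 232 [484.  13.   8.]
pine_seat_floor 0.95 311 185 [491. 364.  10.]
walnut_seat_floor 0.7 314 199 [496. 248.   8.]
jar_seat_floor 0.79 315 228 [488.  21.  18.]
jar_seat_floor 0.63 310 196 [483. 271.  10.]
{'clock': 1.0, 'joints': [-1.346, 0.052, 1.401, 0.0, 1.689, -0.07], 'joint_vel': [0.001, 0.001, -0.002, 0.0, -0.001, 0.001], 'joint_torque': [-0.001, -38.154, -36.031, -0.0, 0.0, -0.0], 'eef_pos': [152.562, -502.363, 250.348], 'tool_rot': [0.989, 0.147, 0.0, 0.0], 'ft_force': [-0.159, -0.276, 0.097], 'moment': [-0.012, -0.009, 0.026], 'grasp_force': 0.0, 'grip_width': 85.444} 19.0
```

View pics/top0.png

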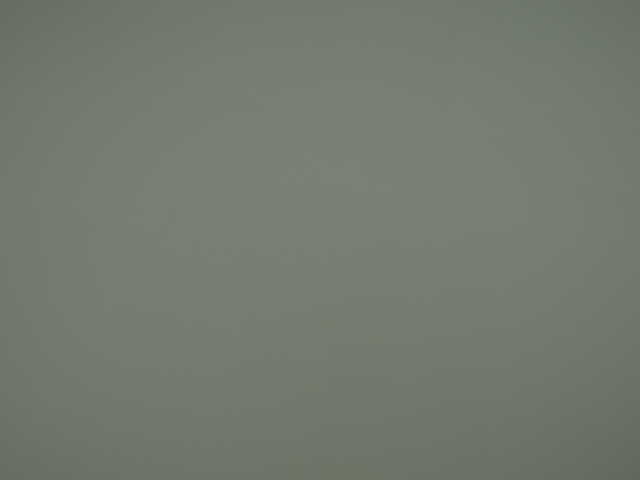

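View pics/scene0.png

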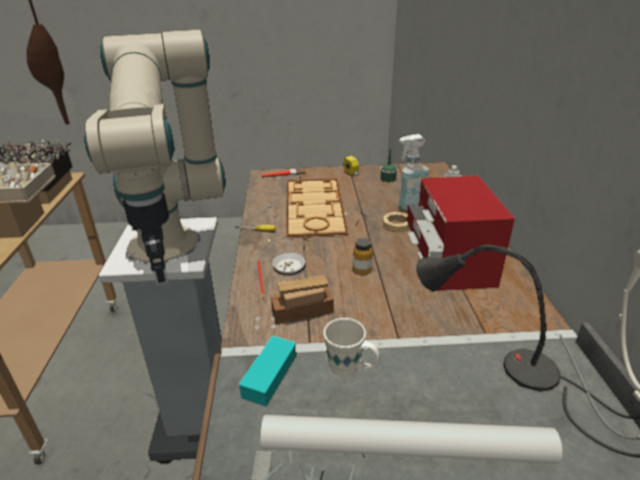

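The top camera shows only flat grey, with nothing usable. The scene camera shows the pile at about (303,295), the jar at (362,255), the tray at (315,208) and the turquoise look-alike at (269,370). The candidates for walnut are the dark block at (302,305), under the cork and pine, and the turquoise block at (269,370). The dark one fits the description. I'll confirm it in an enlarged crop.

```bash
python3 - <<'E'
from h import *
s=snap('top'); print(np.linalg.inv(s['view']).round(2).tolist()); z=s['z_map']; print('top depth',np.nanmin(z),np.nanmedian(z),z.max())
s=snap('scene'); print(np.linalg.inv(s['view']).round(2).tolist()); P=cloud(s)
np.savez('s0.npz',P=P,rgb=s['pixels'])
im=cv2.cvtColor(s['pixels'],cv2.COLOR_RGB2BGR)
a=cv2.resize(im[270:330,260:345],None,fx=4.6,fy=4.6,interpolation=cv2.INTER_CUBIC)
b=cv2.resize(im[172:242,275:360],None,fx=4.6,fy=4.6,interpolation=cv2.INTER_CUBIC)
h=max(a.shape[0],b.shape[0]); c=np.zeros((h,a.shape[1]+b.shape[1],3),np.uint8); c[:a.shape[0],:a.shape[1]]=a; c[:b.shape[0],a.shape[1]:]=b
cv2.imwrite('pics/crop0.png',c)
# overhead height map, 1.5 mm/px: x 300..750 -> up, y
m=P.reshape(-1,3); col=im.reshape(-1,3)
def bev(x0,x1,y0,y1,sc):
    o=np.zeros((int((x1-x0)*sc),int((y1-y0)*sc),3),np.uint8)
    k=(m[:,0]>x0)&(m[:,0]<x1)&(m[:,1]>y0)&(m[:,1]<y1)&(m[:,2]>-10)&(m[:,2]<120)
    for p,c in zip(m[k],col[k]):
        u=int((y1-p[1])*sc);v=int((x1-p[0])*sc); cv2.circle(o,(u,v),1,tuple(int(t) for t in c),-1)
    return o
cv2.imwrite('pics/bev0.png',np.vstack([cv2.resize(bev(300,700,-560,-160,1.2),(780,0) if 0 else (480,480))]))
E
```

```text
[[0.23, 0.76, -0.61, -510.57], [-0.97, 0.19, -0.13, -332.93], [0.02, 0.62, 0.78, 1397.63], [0.0, 0.0, 0.0, 1.0]]
top depth 0.0 124.25105 202.52037
[[1.0, 0.04, -0.04, 433.75], [-0.06, 0.52, -0.86, -1290.14], [-0.02, 0.86, 0.52, 787.95], [0.0, 0.0, 0.0, 1.0]]
```

View pics/crop0.png

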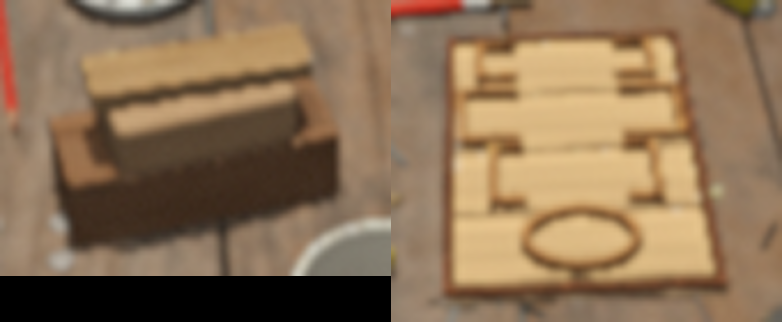

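The crop shows, top to bottom, the light pine strip, the brown cork and the dark walnut block. That's the right pile, and the turquoise block isn't part of it. From the far side, the tray order is pine (narrow), walnut (longest), cork (short wide) and jar ring.

```bash
cat > m.py <<'E'
from h import *
def slab(P,z0,z1,box):
    k=(P[...,2]>z0)&(P[...,2]<z1)&(P[...,0]>box[0])&(P[...,0]<box[1])&(P[...,1]>box[2])&(P[...,1]<box[3])
    return P[k]
def rect(p):
    r=cv2.minAreaRect(p[:,:2].astype(np.float32)); return np.round(r[0],1),np.round(r[1],1),round(r[2],1)
E
python3 - <<'E'
from m import *
d=np.load('s0.npz'); P=d['P']
B=(330,560,-520,-300)
t=slab(P,-20,20,(300,700,-500,-100)); print('table z',np.median(t[:,2]),t[:,2].std())
for n,z0,z1 in (('pine',84,97),('cork',70,82),('corkface',50,75),('waltop',38,50),('walface',8,38)):
    p=slab(P,z0,z1,B); print(n,len(p),rect(p),np.percentile(p,[1,50,99],axis=0).round(0).tolist())
    # front line: bottom y per x bin
    if len(p)>20:
        q=[]
        for x in np.arange(p[:,0].min(),p[:,0].max(),6):
            c=p[abs(p[:,0]-x)<4]
            if len(c)>2:q.append((x,np.percentile(c[:,1],15),np.percentile(c[:,1],85)))
        q=np.array(q); print('  front line',np.polyfit(q[:,0],q[:,1],1).round(3),'back',np.polyfit(q[:,0],q[:,2],1).round(3))
j=slab(P,15,70,(550,660,-260,-140)); print('jar',np.percentile(j,[1,50,99],axis=0).round(0).tolist())
j=slab(P,84,97,(550,660,-260,-140)); print('cap',len(j),rect(j), cv2.minEnclosingCircle(j[:,:2].astype(np.float32)))
b=(300,700,-60,420); 
tr=slab(P,5,30,(330,640,-40,400)); print('tray',rect(tr))
tr=slab(P,15,30,(330,640,-40,420)); print('rims',len(tr),rect(tr))
E
```

```text
table z 1.1267561479297683 3.420475212324772
pine 614 (array([ 460.4, -437.8]), array([122.2, 207.1]), 16.6) [[381.0, -519.0, 84.0], [451.0, -369.0, 90.0], [544.0, -337.0, 96.0]]
  front line [-0.974 29.484] back [-1.061 94.62 ]
cork 412 (array([ 465.1, -450.6]), array([114.1, 180.5]), 17.3) [[390.0, -519.0, 70.0], [450.0, -390.0, 77.0], [542.0, -367.0, 82.0]]
  front line [ -0.904 -10.912] back [-0.9    4.167]
corkface 509 (array([ 474.6, -427. ]), array([ 89.5, 233.8]), 42.0) [[386.0, -520.0, 50.0], [463.0, -398.0, 63.0], [542.0, -375.0, 75.0]]
  front line [-0.923 -4.617] back [-0.958 16.254]
waltop 623 (array([ 446.8, -423.7]), array([191.2, 192.2]), 0.1) [[358.0, -520.0, 39.0], [398.0, -392.0, 45.0], [536.0, -331.0, 50.0]]
  front line [ 3.10000e-01 -5.95871e+02] back [  -0.285 -271.538]
walface 618 (array([ 447.2, -435.2]), array([151.1, 197. ]), 10.1) [[358.0, -519.0, 8.0], [441.0, -392.0, 24.0], [529.0, -360.0, 38.0]]
  front line [  -0.479 -198.953] back [  -0.416 -218.035]
jar [[584.0, -221.0, 16.0], [608.0, -212.0, 45.0], [638.0, -189.0, 69.0]]
cap 139 (array([ 610. , -191.7]), array([43.6, 45.8]), 34.5) ((610.8140258789062, -189.29750061035156), 25.09931182861328)
tray (array([483.6, 181.1]), array([438.5, 302.4]), 89.5)
rims 613 (array([488.2, 202.1]), array([439.7, 246.6]), 78.8)
```

```bash
python3 - <<'E'
from m import *
d=np.load('s0.npz'); P=d['P']
# mug excluded by y>-418 for x>470
P=P.copy(); P[(P[...,0]>478)&(P[...,1]<-412)]=np.nan
B=(340,540,-435,-310)
def line(p,ax,lo,tag):
    q=[]
    for x in np.arange(p[:,0].min()+4,p[:,0].max()-3,5):
        c=p[abs(p[:,0]-x)<4]
        if len(c)>3:q.append((x,np.percentile(c[:,1],lo)))
    q=np.array(q); f=np.polyfit(q[:,0],q[:,1],1); r=q[:,1]-np.polyval(f,q[:,0]); k=abs(r)<2.5*r.std()+.1
    f=np.polyfit(q[k,0],q[k,1],1);print('  ',tag,f.round(3),'res',r[k].std().round(2),'y@440',np.polyval(f,440).round(1))
for n,z0,z1,b in (('pine',85,97,B),('corktop',74,82,B),('corkface',50,73,B),('walends',41,49,B),('walface',8,38,B)):
    p=slab(P,z0,z1,b); print(n,len(p),rect(p),np.percentile(p,[1,50,99],axis=0).round(0).tolist())
    line(p,0,5,'front'); line(p,0,50,'mid'); line(p,0,95,'back')
im=cv2.cvtColor(d['rgb'],cv2.COLOR_RGB2BGR)
E
```

```text
pine 480 (array([ 437.8, -362.2]), array([119.9,  40.1]), 10.9) [[380.0, -386.0, 85.0], [437.0, -364.0, 90.0], [496.0, -336.0, 93.0]]
   front [ 1.55000e-01 -4.46694e+02] res 0.97 y@440 -378.5
   mid [ 1.49000e-01 -4.29772e+02] res 1.52 y@440 -364.0
   back [ 1.90000e-01 -4.29119e+02] res 1.13 y@440 -345.4
corktop 263 (array([ 443.8, -383.8]), array([114.8,  23.2]), 13.6) [[390.0, -404.0, 74.0], [434.0, -385.0, 78.0], [496.0, -366.0, 82.0]]
   front [ 2.60000e-01 -5.08383e+02] res 0.9 y@440 -393.9
   mid [ 1.84000e-01 -4.66084e+02] res 1.98 y@440 -385.3
   back [ 1.69000e-01 -4.50597e+02] res 0.76 y@440 -376.2
corkface 318 (array([ 430.7, -389.5]), array([ 48.4, 112.1]), 78.0) [[384.0, -406.0, 50.0], [438.0, -392.0, 62.0], [490.0, -368.0, 73.0]]
   front [ 2.31000e-01 -4.96956e+02] res 2.9 y@440 -395.3
   mid [ 2.03000e-01 -4.81259e+02] res 4.95 y@440 -392.0
   back [ 1.56000e-01 -4.57508e+02] res 6.55 y@440 -388.7
walends 365 (array([ 434.9, -365.2]), array([150.3,  65.7]), 10.4) [[358.0, -407.0, 41.0], [398.0, -379.0, 46.0], [511.0, -328.0, 49.0]]
   front [ 2.23000e-01 -4.91216e+02] res 2.39 y@440 -393.2
   mid [ 1.10000e-01 -4.32303e+02] res 12.21 y@440 -383.7
   back [ 1.08000e-01 -4.19506e+02] res 22.67 y@440 -372.1
walface 578 (array([ 430.7, -388.9]), array([ 54.5, 158.8]), 82.5) [[357.0, -407.0, 8.0], [435.0, -391.0, 23.0], [513.0, -359.0, 38.0]]
   front [ 2.13000e-01 -4.86756e+02] res 1.76 y@440 -393.2
   mid [ 2.0500e-01 -4.8043e+02] res 2.85 y@440 -390.4
   back [ 1.78000e-01 -4.65252e+02] res 5.12 y@440 -387.1
```

```bash
cat > fit.py <<'E'
from h import *
from scipy.optimize import least_squares
class Ray:
    def __init__(s,S,roi,step=1):
        u0,u1,v0,v1=roi; u,v=np.meshgrid(np.arange(u0,u1,step),np.arange(v0,v1,step)); K=S['mtx']
        s.z=S['z_map'][v,u]; T=np.linalg.inv(S['view'])
        d=np.stack([(u-K[0,2])/K[0,0],-(v-K[1,2])/K[1,1],-np.ones(u.shape)],-1)
        s.d=d@T[:3,:3].T; s.o=T[:3,3]; s.u,s.v=u,v
    def box(s,x,y,yaw,z0,z1,lx,ly):
        c,n=np.cos(yaw),np.sin(yaw); R=np.array([[c,n,0],[-n,c,0],[0,0,1]])
        o=R@(s.o-np.array([x,y,(z0+z1)/2])); d=s.d@R.T; h=np.array([lx,ly,z1-z0])/2
        a=(-h-o)/d; b=(h-o)/d; lo=np.minimum(a,b).max(-1); hi=np.maximum(a,b).min(-1)
        return np.where((lo<hi)&(lo>0),lo,1e9)
    def cyl(s,x,y,z0,z1,r,N=12):
        return np.min([s.box(x,y,k*np.pi/N,z0,z1,2*r*np.cos(np.pi/4/N),2*r*np.tan(np.pi/2/N)) for k in range(N)],0)
    def floor(s,z=0): return (z-s.o[2])/s.d[...,2]
def solve(r,model,p0,scale,mask=None,ds=(6,)):
    ok=(r.z>0) if mask is None else (r.z>0)&mask
    f=lambda p:np.clip((model(p)-r.z)[ok],-25,25)
    for d in (4,1.5):
        q=least_squares(f,p0,x_scale=scale,loss='soft_l1',f_scale=4,diff_step=[d*sc/max(abs(x),1e-6) for x,sc in zip(p0,scale)]); p0=q.x
    return q.x, np.median(abs(f(q.x))), np.mean(abs(f(q.x))>15)
E
python3 - <<'E'
from fit import *
S=vision.snapshot('scene')
r=Ray(S,(262,350,268,332))
m=np.ones(r.z.shape,bool); m[(r.v>310)&(r.u>318)]=0; m[(r.v<276)]=0; m[r.u<268]=0
y=lambda t:t-np.pi/2   # yaw of y(length) axis -> lx across
def model(p):
    a=[r.floor(p[9]), r.box(p[0],p[1],p[2],78+p[9],90+p[9],120,35), r.box(p[3],p[4],p[5],45+p[9],78+p[9],101,61), r.box(p[6],p[7],p[8],p[9],45+p[9],150,60)]
    return np.min(a,0)
q=solve(r,model,[438,-362,.19,443,-363,.19,435,-365,.19,1],[1,1,.02]*3+[1],m); print('pile',q[0].round(3),q[1:])
# sensitivity: per-box noise check via half data
for h in (0,1):
    print(solve(r,model,q[0],[1,1,.02]*3+[1],m&((r.u+r.v)%2==h))[0].round(3))
rj=Ray(S,(345,382,232,280)); 
mj=lambda p:np.min([rj.floor(p[2]),rj.cyl(p[0],p[1],p[2],75+p[2],28),rj.cyl(p[0],p[1],p[2]+75,91+p[2],22)],0)
print('jar',[np.round(t,3) for t in solve(rj,mj,[610,-191,1],[1,1,1])])
rt=Ray(S,(280,352,174,240))
def seat(x,y,yaw,c,off,W,L,gap,z):
    out=[]; cx=x+off*np.cos(yaw); cy=y+off*np.sin(yaw)
    def B(dx,dy,lx,ly): # tray frame
        out.append(rt.box(cx+dx*np.cos(yaw)-dy*np.sin(yaw),cy+dx*np.sin(yaw)+dy*np.cos(yaw),yaw,z+9,z+20,lx,ly))
    for s in (1,-1):
        B(0,s*(L/2+3.5),W+14,7); seg=(L-gap)/2
        for t in (1,-1): B(t*(W/2+3.5),s*(gap/2+seg/2),7,seg)
    return out
def mt(p):
    x,yy,w,z=p; a=[rt.floor(z),rt.box(x,yy,w,z,z+10,416,190)]
    for off,W,L,g in ((150,51,136,80),(50,76,166,80),(-50,77,117,75)): a+=seat(x,yy,w,0,off,W,L,g,z)
    c,s=np.cos(w),np.sin(w)
    for k in range(24):
        t=k*np.pi/12; a.append(rt.box(x-150*c+40.5*np.cos(t),yy-150*s+40.5*np.sin(t),t,z+9,z+20,7,11))
    return np.min(a,0)
for x0 in (480,490): print('tray',[np.round(t,4) for t in solve(rt,mt,[x0,180,1.562,0],[1,1,.02,1])])
E
```

```text
pile [ 4.38924e+02 -3.62258e+02  2.14000e-01  4.41815e+02 -3.60949e+02
  2.70000e-01  4.34723e+02 -3.61384e+02  2.22000e-01  7.98000e-01] (np.float64(1.7591931074873628), np.float64(0.029824114198317615))
[ 4.38924e+02 -3.62258e+02  2.14000e-01  4.41815e+02 -3.60949e+02
  2.70000e-01  4.34723e+02 -3.61384e+02  2.22000e-01  7.98000e-01]
[ 4.38966e+02 -3.62301e+02  2.15000e-01  4.41794e+02 -3.60966e+02
  2.70000e-01  4.34664e+02 -3.61363e+02  2.22000e-01  7.78000e-01]
jar [array([ 612.392, -188.642,    0.808]), np.float64(2.195), np.float64(0.021)]
tray [array([488.0894, 183.9452,   1.662 ,   1.3112]), np.float64(4.7392), np.float64(0.2228)]
tray [array([494.4556, 185.7623,   1.5999,   1.4126]), np.float64(4.3594), np.float64(0.1819)]
```

```bash
python3 - <<'E'
from fit import *
S=vision.snapshot('scene'); K=S['mtx'];T=np.linalg.inv(S['view'])
def bp(u,v,z):
    d=T[:3,:3]@np.array([(u-K[0,2])/K[0,0],-(v-K[1,2])/K[1,1],-1]); o=T[:3,3]; return (o+d*(z-o[2])/d[2])[:2]
for n,(u,v) in dict(TL=(450,38),TR=(675,35),BR=(722,287),BL=(447,293)).items():
    print(n,bp(275+(u-391)/4.6-.4,172+v/4.6-.4,12).round(1))
rt=Ray(S,(280,356,174,242)); P=rt.o+rt.d*rt.z[...,None]
# mean height in tray coordinates per row
for v in range(0,rt.z.shape[0],3):
    print(174+v,' '.join('%3d'%z for z in P[v,::3,2]), 'y',P[v,35,1].round(0))
E
```

```text
TL [399.8 417.3]
TR [593.  404.9]
BR [586.9 -14.8]
BL [396.5  -6.4]
174   6   8   2   0   5   0   2   2   1   1   0   0   3   2  -1   0   0   0   2   3   3   0   2   1   9   6 y 492.0
177  -1  -4   0   0   2   0   1   1   0   0   0   0   2   0  -1   0   0   1  -2   8   1   1  -1  -1  -1   1 y 459.0
180   2   1   3  13  11  11  12  12   7  11  10   9   7   9  10  22  18  23  12  16   6   1   3   1  -9   2 y 415.0
183   4   0   2  12   6  12   9  12   9  10  11  11   8  12  11  14  12  24  11  14  -3   3   0   1  -1   0 y 372.0
186   3  -1   1  14  14   9  12  13   9  11  12  11  13  10  10  22  20  23   9  12   0   1   0  -1   1   0 y 346.0
189   1   2  -1  10  15  11  11   8   7  10  10  13  13  12  11  21  21  21  20  11   5   4   1  -4   2  -4 y 328.0
192   0   0   0  20  16  13  17  13   8   9   9  10   7  10  14  12  12  11  13  19  -1   2   3   3   2  -3 y 309.0
195   3   6   0  21  11  13  12   7  12   8  11  11  11  11  10  10  11  10  11  20  11   0   0   1   5   0 y 282.0
198   2   0   1  19   9  10   9  12  14  11  11  13  11  10  13  12  11  12  12  22  14   0   4   0   1 
[... 927 characters left out ...]
 4 y 81.0
225   2   0  13  12   8  11   9  11  19  10  13  11  14  12  10  21  19  12  11  12   8   9  12   0   1   3 y 51.0
228  -1   0  12  12   9  12  10  10  10  16  21  20  20  19  18  13  11   8  13  11  14  11  13   1   2   1 y 10.0
231   2   4  11  11  10   8  10  12  12  11   6  11  10   9  15   8  11   9   7   8   9  10  10   3  -2  -2 y 12.0
234   0  -2  12  12  12  15  12  13  11  12  12  12   9  13   9   8  10  10   9   5   8  10   5   0   1   2 y -4.0
237   2   4   5   3   0   2   5   4  -2   2  -1   1   3  -1   0   1  -1   0   2   2   1   3   1   2   2   0 y -9.0
240   0   1   1   0   0   1   2   0   0   3   0   0   0   2   2   1   0   1   2   0   1   5   1   2   0   2 y -25.0
```

```bash
cat > tray.py <<'E'
from fit import *
S=vision.snapshot('scene'); rt=Ray(S,(280,356,174,242))
def seat(x,y,yaw,off,W,L,gap,z):
    out=[]; cx=x+off*np.cos(yaw); cy=y+off*np.sin(yaw)
    def B(dx,dy,lx,ly):
        out.append(rt.box(cx+dx*np.cos(yaw)-dy*np.sin(yaw),cy+dx*np.sin(yaw)+dy*np.cos(yaw),yaw,z+9,z+20,lx,ly))
    for s in (1,-1):
        B(0,s*(L/2+3.5),W+14,7); seg=(L-gap)/2
        for t in (1,-1): B(t*(W/2+3.5),s*(gap/2+seg/2),7,seg)
    return out
def mt(p):
    x,yy,w,z=p; a=[rt.floor(z),rt.box(x,yy,w,z,z+11,426,200)]
    for off,W,L,g in ((150,51,136,80),(50,76,166,80),(-50,77,117,75)): a+=seat(x,yy,w,off,W,L,g,z)
    c,s=np.cos(w),np.sin(w)
    for k in range(24):
        t=w+k*np.pi/12; a.append(rt.box(x-150*c+40.5*np.cos(t),yy-150*s+40.5*np.sin(t),t,z+9,z+20,7,11))
    return np.min(a,0)
for st in ([494,200,1.58,0],[497,203,1.60,0],[490,197,1.56,0]):
    q=solve(rt,mt,st,[1,1,.02,1]); print('tray',[np.round(t,4) for t in q])
p=q[0]; 
for n,o in zip(('pine','walnut','cork','jar'),(150,50,-50,-150)): print(n,(p[0]+o*np.cos(p[2])).round(1),(p[1]+o*np.sin(p[2])).round(1))
E
python3 tray.py
```

```text
tray [array([495.385 , 208.9605,   1.5727,   0.6768]), np.float64(2.9659), np.float64(0.0316)]
tray [array([496.9793, 210.9203,   1.6022,   0.5759]), np.float64(3.298), np.float64(0.0811)]
tray [array([502.2121, 211.936 ,   1.5866,   0.507 ]), np.float64(3.6805), np.float64(0.1234)]
pine 499.8 361.9
walnut 501.4 261.9
cork 503.0 161.9
jar 504.6 62.0
```

```bash
sed -i '/^for st/,$d' tray.py; cat >> tray.py <<'E'
from scipy.optimize import differential_evolution as DE
ok=rt.z>0
f=lambda p:np.minimum(abs(mt(p)-rt.z)[ok],12).mean()
q=DE(f,[(484,506),(192,216),(1.5,1.66),(-1,2)],popsize=12,maxiter=40,seed=1,polish=False); p=q.x; print(p.round(3),q.fun)
for dy in (-8,-4,4,8): print(dy,f(p+[0,dy,0,0]).round(3),f(p+[dy,0,0,0]).round(3))
for n,o in zip(('pine','walnut','cork','jar'),(150,50,-50,-150)): print(n,(p[0]+o*np.cos(p[2])).round(1),(p[1]+o*np.sin(p[2])).round(1))
# edge overlay
K=S['mtx'];V=S['view']
def pr(X):
    c=V[:3,:3]@X+V[:3,3]; return [K[0,0]*c[0]/-c[2]+K[0,2],K[1,1]*-c[1]/-c[2]+K[1,2]]
im=cv2.cvtColor(S['pixels'],cv2.COLOR_RGB2BGR)[170:246,272:362]; im=cv2.resize(im,None,fx=7,fy=7,interpolation=cv2.INTER_CUBIC)
c,s=np.cos(p[2]),np.sin(p[2])
def dr(pts,z,col):
    a=np.array([pr(np.array([p[0]+x*c-y*s,p[1]+x*s+y*c,z])) for x,y in pts]); a=((a-[272,170]+.5)*7).astype(np.int32); cv2.polylines(im,[a],True,col,1)
R=lambda o,w,l:[(o+w/2,l/2),(o-w/2,l/2),(o-w/2,-l/2),(o+w/2,-l/2)]
dr(R(0,426,200),12,(255,0,0))
for o,W,L in ((150,51,136),(50,76,166),(-50,77,117)): dr(R(o,W,L),20,(0,0,255)); dr(R(o,W+14,L+14),20,(0,255,0))
for r in (37,44): dr([(-150+r*np.cos(t),r*np.sin(t)) for t in np.arange(0,6.28,.2)],20,(0,0,255))
cv2.imwrite('pics/ov.png',im)
E
python3 tray.py
```

```text
[494.449 207.824   1.56    0.807] 3.581359613619696
-8 4.441 4.615
-4 3.922 4.065
4 3.903 4.144
8 4.378 4.675
pine 496.0 357.8
walnut 495.0 257.8
cork 493.9 157.8
jar 492.9 57.8
```

View pics/ov.png

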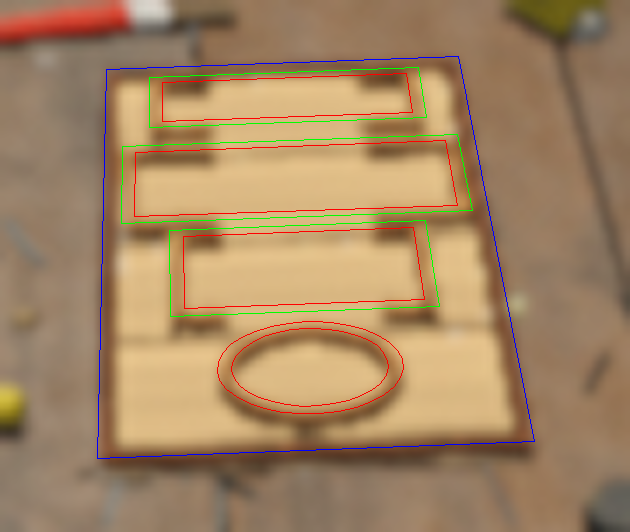

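The overlay matches the tray: rims, ring and lip all line up to within a few mm. The seats are pine (496,358), walnut (495,258), cork (494,158) and jar (493,58). Starting on the pine strip.

```bash
cat > g.py <<'E'
import sys
from h import *
from scipy.spatial.transform import Rotation as Ro
def go(x,y,z,yaw):
    o=monitor.observe(); R=Ro.from_quat(o['tool_rot']); p=np.array(o['eef_pos'])
    T=Ro.from_matrix(np.array([[np.cos(yaw),np.sin(yaw),0],[np.sin(yaw),-np.cos(yaw),0],[0,0,-1]]))
    print('t',round(o['clock'],2),'pos',p.round(1),'shift',(R.inv().apply(np.array([x,y,z])-p)/50).round(3),'turn',(R.inv()*T).as_rotvec().round(3),'F',np.round(o['ft_force'],1),'w',round(o['grip_width'],1),'g',round(o['grasp_force'],1),'oh',ctrl.finger_overhang)
if __name__=='__main__': go(*map(float,sys.argv[1:5]))
E
python3 g.py 439 -362.3 150 0.214
```

```text
t 1.3 pos [ 152.6 -502.4  250.3] shift [ 6.295 -1.016  2.006] turn [0.    0.    0.081] F [ 0.4 -0.5  0.6] w 84.9 g 0.0 oh 19.0
```

step_arm([
  [[6.295,-1.016,0.5],[0,0,0.081],60],
  [[6.295,-1.016,0.5],[0,0,0.081],60],
  [[6.295,-1.016,1],[0,0,0.081],60],
  [[6.295,-1.016,1.8],[0,0,0.081],60],
  [[6.295,-1.016,2.0],[0,0,0.081],60],
], force=40)

```text
clock: 1.92
eef_pos: [418.8, -372.2, 166.0]
tool_rot: [0.994, 0.107, 0.001, 0.001]
ft_force: [-0.6, -1.3, 0.0]
grip_width: 60.1
grasp_force: 0.0
```

step_arm([
  [[0,0,0],[0,0,0],60],
])

```text
clock: 2.05
eef_pos: [418.4, -370.1, 162.3]
tool_rot: [0.994, 0.109, -0.002, -0.003]
ft_force: [-0.1, -0.2, -0.1]
grip_width: 60.2
grasp_force: 0.0
```

```bash
python3 g.py 439 -362.3 104 0.214; python3 - <<'E'
from h import *
s=snap('scene'); im=cv2.cvtColor(s['pixels'],cv2.COLOR_RGB2BGR)[230:330,255:365]
cv2.imwrite('pics/a1.png',cv2.resize(im,None,fx=6,fy=6,interpolation=cv2.INTER_CUBIC))
E
```

```text
t 2.05 pos [ 418.4 -370.1  162.3] shift [ 0.44  -0.056  1.165] turn [-0.005  0.003  0.005] F [-0.1 -0.2 -0.1] w 60.2 g 0.0 oh 19.0
```

View pics/a1.png

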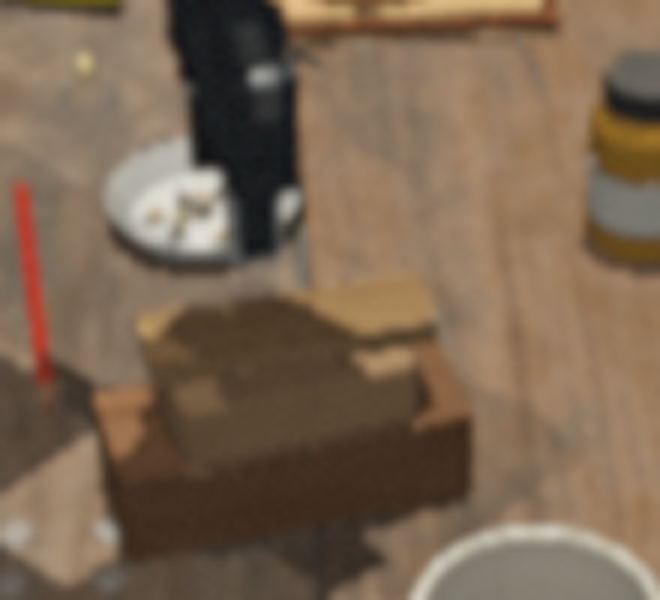

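The gripper is above the strip, with the near fingertip at about (297,272). I'll measure its tip height from depth.

```bash
python3 - <<'E'
from h import *
s=snap('scene'); P=cloud(s)
k=(P[...,2]>100)&(P[...,2]<200)&(P[...,0]>380)&(P[...,0]<470)&(P[...,1]>-430)&(P[...,1]<-300)
p=P[k]; print(len(p),p.min(0).round(1)); 
lo=p[p[:,2]<np.percentile(p[:,2],3)+8]; print(lo.mean(0).round(1)); print(np.sort(p[:,2])[:12].round(1))
low=p[(p[:,2]<175)]; print(np.percentile(low,[2,50,98],axis=0).round(1))
E
python3 g.py 439 -362.3 110 0.214
```

```text
179 [ 398.5 -429.5  150.7]
[ 418.2 -384.1  155.8]
[150.7 151.1 151.6 151.9 152.1 152.2 152.9 152.9 153.6 154.1 154.1 154.2]
[[ 401.5 -416.2  151.7]
 [ 419.9 -407.   164.7]
 [ 436.4 -339.5  174.3]]
t 2.15 pos [ 417.  -373.   165.9] shift [ 0.476 -0.115  1.117] turn [-0.     0.001  0.001] F [ 0.1  0.6 -0.2] w 60.2 g 0.0 oh 19.0
```

step_arm([
  [[0.476,-0.115,0.6],[0,0,0],60],
  [[0.476,-0.115,1.12],[0,0,0],60],
  [[0.476,-0.115,1.12],[0,0,0],60],
])

```text
clock: 2.52
eef_pos: [437.6, -362.8, 109.1]
tool_rot: [0.994, 0.106, -0.001, -0.001]
ft_force: [-1.2, -0.1, -0.0]
grip_width: 59.9
grasp_force: 0.0
```

```bash
python3 g.py 439 -362.3 98.5 0.214
```

```text
t 2.52 pos [ 437.6 -362.8  109.1] shift [ 0.031 -0.003  0.213] turn [-0.002  0.002 -0.002] F [-1.2 -0.1 -0. ] w 59.9 g 0.0 oh 19.0
```

step_arm([
  [[0.02,0,0.21],[0,0,0],60],
  [[0.02,0,0.21],[0,0,0],30],
  [[0.02,0,0.21],[0,0,0],25],
  [[0.02,0,0.21],[0,0,0],25],
  [[0.02,0,0.21],[0,0,0],25],
])

```text
clock: 3.15
eef_pos: [440.2, -362.7, 100.5]
tool_rot: [0.994, 0.107, 0.0, 0.001]
ft_force: [-1.3, -0.5, 6.7]
grip_width: 33.8
grasp_force: 40.2
```

step_arm([
  [[0,0,-0.4],[0,0,0],25],
  [[0,0,-1.4],[0,0,0],25],
  [[0,0,-1.4],[0,0,0],25],
])

```text
clock: 3.52
eef_pos: [441.4, -363.4, 173.9]
tool_rot: [0.994, 0.107, 0.003, 0.003]
ft_force: [-0.0, 0.2, -0.5]
grip_width: 33.9
grasp_force: 39.8
```

```bash
python3 g.py 496 357.8 170 -0.011; python3 - <<'E'
from h import *
s=snap('scene'); im=cv2.cvtColor(s['pixels'],cv2.COLOR_RGB2BGR)[230:330,255:365]
cv2.imwrite('pics/a2.png',cv2.resize(im,None,fx=5,fy=5,interpolation=cv2.INTER_CUBIC))
E
```

```text
t 3.52 pos [ 441.4 -363.4  173.9] shift [ 4.1300e+00 -1.3862e+01  8.0000e-03] turn [ 0.006 -0.005  0.225] F [-0.   0.2 -0.5] w 33.9 g 39.8 oh 19.0
```

View pics/a2.png

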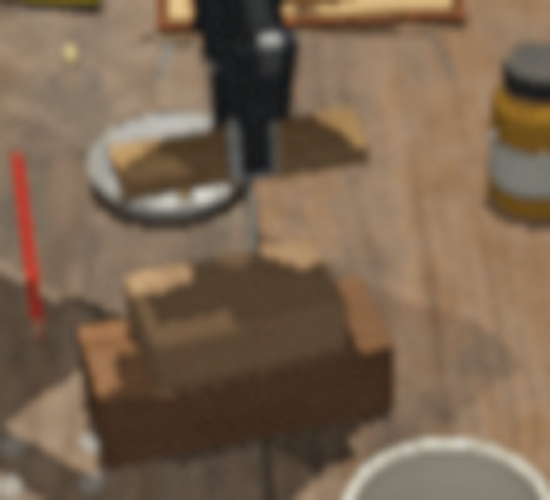

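The strip is held level, visible around crop (240,150), and the cork and walnut look undisturbed. Carrying it to the tray.

step_arm([
  [[4.13,-13.86,0],[0,0,0.225],25],
  [[4.13,-13.86,0],[0,0,0.225],25],
  [[4.13,-13.86,0],[0,0,0.225],25],
  [[4.13,-13.86,0],[0,0,0.225],25],
  [[4.13,-13.86,0],[0,0,0.225],25],
])

```text
clock: 4.2
eef_pos: [462.6, -49.4, 167.8]
tool_rot: [1.0, -0.006, -0.001, -0.0]
ft_force: [0.8, 0.6, -0.1]
grip_width: 33.7
grasp_force: 39.9
```

```bash
python3 g.py 496 357.8 170 -0.011
```

```text
t 4.2 pos [462.6 -49.4 167.8] shift [ 0.575 -8.151 -0.042] turn [-0.001  0.002 -0.   ] F [ 0.8  0.6 -0.1] w 33.7 g 39.9 oh 19.0
```

step_arm([
  [[0.575,-8.15,0],[0,0,0],25],
  [[0.575,-8.15,0],[0,0,0],25],
  [[0.575,-8.15,0],[0,0,0],25],
  [[0.575,-8.15,0.3],[0,0,0],25],
  [[0.575,-8.15,0.6],[0,0,0],25],
])

```text
clock: 4.82
eef_pos: [488.3, 261.0, 153.7]
tool_rot: [1.0, -0.005, -0.001, 0.0]
ft_force: [1.3, -0.6, -0.5]
grip_width: 33.6
grasp_force: 39.9
```

```bash
python3 g.py 496 357.8 60 -0.011
```

```text
t 4.83 pos [488.3 261.  153.7] shift [ 0.135 -1.939  1.872] turn [0.001 0.001 0.   ] F [ 1.3 -0.6 -0.5] w 33.6 g 39.9 oh 19.0
```

step_arm([
  [[0.135,-1.94,0.6],[0,0,0],25],
  [[0.135,-1.94,1.2],[0,0,0],25],
  [[0.135,-1.94,1.87],[0,0,0],25],
  [[0.135,-1.94,1.87],[0,0,0],25],
])

```text
clock: 5.32
eef_pos: [494.0, 354.6, 56.4]
tool_rot: [1.0, -0.005, -0.004, 0.003]
ft_force: [-0.5, -0.7, -1.3]
grip_width: 33.6
grasp_force: 39.9
```

```bash
python3 g.py 496 357.8 34 -0.011; cat > v.py <<'E'
import sys
from h import *
f,u0,u1,v0,v1,k=sys.argv[1],*map(int,sys.argv[2:7])
s=snap('scene'); im=cv2.cvtColor(s['pixels'],cv2.COLOR_RGB2BGR)[v0:v1,u0:u1]
cv2.imwrite('pics/'+f,cv2.resize(im,None,fx=k,fy=k,interpolation=cv2.INTER_CUBIC))
E
python3 v.py a3.png 272 362 160 246 7
```

```text
t 5.33 pos [494.  354.6  56.4] shift [ 0.043 -0.066  0.447] turn [0.006 0.008 0.001] F [-0.5 -0.7 -1.3] w 33.6 g 39.9 oh 19.0
```

View pics/a3.png

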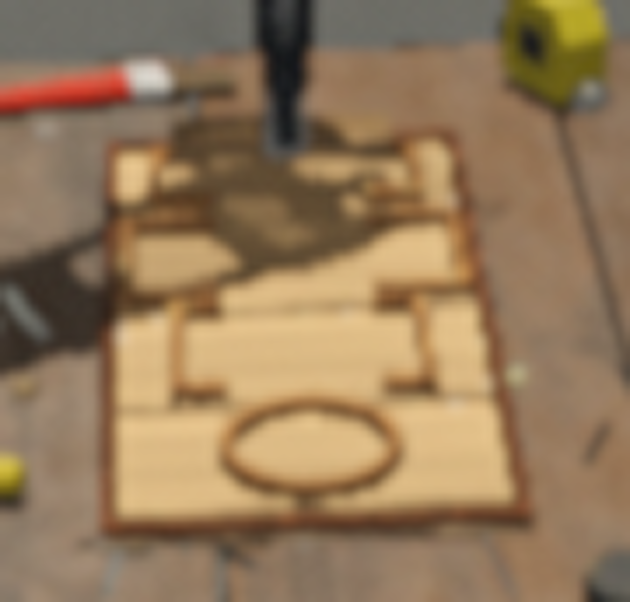

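The strip hovers over the pine pocket, from crop column 172 to 405 between rims at about 163 and 410, so it is centred lengthwise. Lowering it.

step_arm([
  [[0.01,-0.05,0.2],[0,0,0],25],
  [[0.01,-0.05,0.47],[0,0,0],25],
  [[0.01,-0.05,0.47],[0,0,0],25],
])

```text
clock: 5.75
eef_pos: [496.8, 357.8, 37.0]
tool_rot: [1.0, -0.006, -0.001, 0.001]
ft_force: [0.0, -0.4, -1.2]
grip_width: 33.8
grasp_force: 39.9
```

step_arm([
  [[0,0,0.06],[0,0,0],25],
  [[0,0,0.06],[0,0,0],25],
])

```text
clock: 6.0
eef_pos: [497.4, 358.4, 35.3]
tool_rot: [1.0, -0.006, 0.0, -0.0]
ft_force: [-0.2, 0.6, -1.7]
grip_width: 33.5
grasp_force: 39.9
```

step_arm([
  [[0,0,0.06],[0,0,0],25],
  [[0,0,0.06],[0,0,0],25],
])

```text
clock: 6.25
eef_pos: [497.8, 358.6, 33.6]
tool_rot: [1.0, -0.006, 0.001, -0.0]
ft_force: [-2.4, -1.6, 5.6]
grip_width: 33.5
grasp_force: 40.6
```

```bash
for i in 1 2 3; do python3 v.py junk.png 0 9 0 9 1; python3 g.py 496 357.8 32.5 -0.011; done
```

```text
t 6.3 pos [497.7 358.7  33.5] shift [-0.034  0.017  0.021] turn [-0.001 -0.001 -0.   ] F [-2.  -1.1  5.7] w 33.6 g 40.6 oh 19.0
t 6.35 pos [497.7 358.6  33.5] shift [-0.034  0.017  0.021] turn [-0.001 -0.001 -0.   ] F [-2.3 -1.3  5.9] w 33.7 g 40.6 oh 19.0
t 6.4 pos [497.7 358.7  33.5] shift [-0.034  0.017  0.02 ] turn [-0.001 -0.001 -0.   ] F [-1.3 -1.4  5.4] w 33.6 g 40.6 oh 19.0
```

Contact came at z≈33.5, which is floor height (the rim would be about 10 mm higher). Releasing.

step_arm([
  [[0,0,0],[0,0,0],52],
  [[0,0,0],[0,0,0],52],
  [[0,0,-0.8],[0,0,0],52],
  [[0,0,-2],[0,0,0],80],
  [[0,0,-2.8],[0,0,0],80],
])

```text
clock: 7.02
eef_pos: [497.8, 358.7, 175.3]
tool_rot: [1.0, -0.006, 0.001, -0.001]
ft_force: [0.3, 0.2, -0.1]
grip_width: 80.1
grasp_force: 0.0
```

```bash
python3 g.py 441 -361 165 0.26
```

```text
t 7.03 pos [497.8 358.7 175.3] shift [-0.975 14.407  0.18 ] turn [-0.001 -0.003 -0.271] F [ 0.3  0.2 -0.1] w 80.1 g 0.0 oh 19.0
```

step_arm([
  [[-0.975,14.4,0.2],[0,0,-0.271],80],
  [[-0.975,14.4,0.2],[0,0,-0.271],80],
  [[-0.975,14.4,0.2],[0,0,-0.271],80],
  [[-0.975,14.4,0.2],[0,0,-0.271],80],
  [[-0.975,14.4,0.2],[0,0,-0.271],80],
])

```text
clock: 7.65
eef_pos: [472.3, 45.1, 167.9]
tool_rot: [0.992, 0.13, 0.0, 0.0]
ft_force: [0.4, -0.5, 0.7]
grip_width: 79.9
grasp_force: 0.0
```

```bash
python3 g.py 441 -361 165 0.26; python3 v.py a4.png 262 362 172 332 3; cat > pile.py <<'E'
from fit import *
from scipy.optimize import differential_evolution as DE
S=vision.snapshot('scene'); r=Ray(S,(262,350,268,332))
m=(r.z>0)&~((r.v>310)&(r.u>318))&(r.v>=276)&(r.u>=268)
def model(p):
    return np.min([r.floor(.8), r.box(p[0],p[1],p[2],45.8,78.8,101,61), r.box(p[3],p[4],p[5],.8,45.8,150,60)],0)
f=lambda p:np.minimum(abs(model(p)-r.z)[m],12).mean()
q=DE(f,[(430,455),(-372,-350),(.1,.4),(425,446),(-372,-350),(.1,.35)],popsize=10,maxiter=60,seed=1,polish=False); print('cork/walnut',q.x.round(3),q.fun)
E
python3 pile.py
```

```text
t 7.65 pos [472.3  45.1 167.9] shift [-2.692  7.687  0.059] turn [ 0.    -0.001  0.   ] F [ 0.4 -0.5  0.7] w 79.9 g 0.0 oh 19.0
cork/walnut [ 4.35551e+02 -3.62546e+02  2.68000e-01  4.34658e+02 -3.61198e+02
  2.15000e-01] 2.2340141660834463
```

View pics/a4.png

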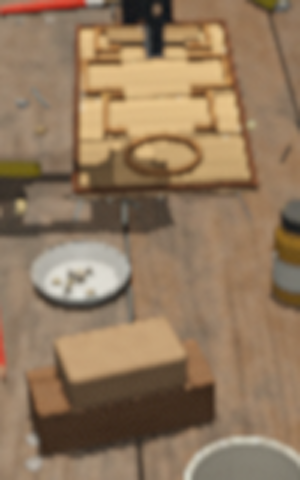

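The cork top is now fully visible at crop (120,360), and the pine sits in its far pocket. Going for the cork.

```bash
python3 g.py 435.6 -362.5 150 0.268
```

```text
t 7.75 pos [472.3  42.1 167.8] shift [-2.738  7.65   0.37 ] turn [ 0.002  0.    -0.015] F [ 0.3 -0.4  0.6] w 79.8 g 0.0 oh 19.0
```

step_arm([
  [[-2.738,7.65,0],[0,0,-0.01],84],
  [[-2.738,7.65,0],[0,0,-0.01],84],
  [[-2.738,7.65,0],[0,0,-0.01],84],
  [[-2.738,7.65,0.2],[0,0,-0.01],84],
  [[-2.738,7.65,0.37],[0,0,-0.01],84],
])

```text
clock: 8.38
eef_pos: [446.7, -265.7, 159.1]
tool_rot: [0.991, 0.135, 0.001, 0.0]
ft_force: [1.2, -0.2, 0.1]
grip_width: 84.1
grasp_force: 0.0
```

step_arm([
  [[0,0,0],[0,0,0],84],
])

```text
clock: 8.5
eef_pos: [445.7, -266.9, 157.9]
tool_rot: [0.991, 0.132, -0.001, -0.0]
ft_force: [-0.3, -0.5, 0.5]
grip_width: 83.8
grasp_force: 0.0
```

```bash
python3 g.py 435.6 -362.5 110 0.268
```

```text
t 8.5 pos [ 445.7 -266.9  157.9] shift [-0.695  1.792  0.957] turn [-0.001  0.001 -0.003] F [-0.3 -0.5  0.5] w 83.8 g 0.0 oh 19.0
```

step_arm([
  [[-0.695,1.79,0],[0,0,0],84],
  [[-0.695,1.79,0.3],[0,0,0],84],
  [[-0.695,1.79,0.95],[0,0,0],84],
  [[-0.695,1.79,0.95],[0,0,0],84],
])

```text
clock: 9.0
eef_pos: [436.4, -357.6, 108.6]
tool_rot: [0.991, 0.135, -0.002, -0.002]
ft_force: [0.2, 0.1, 0.2]
grip_width: 84.0
grasp_force: 0.0
```

```bash
python3 g.py 435.6 -362.5 66 0.268
```

```text
t 9.0 pos [ 436.4 -357.6  108.6] shift [-0.039  0.096  0.851] turn [-0.005  0.003  0.003] F [0.2 0.1 0.2] w 84.0 g 0.0 oh 19.0
```

step_arm([
  [[-0.03,0.08,0],[0,0,0],84],
  [[-0.03,0.08,0.4],[0,0,0],84],
  [[-0.03,0.08,0.84],[0,0,0],84],
  [[-0.03,0.08,0.84],[0,0,0],84],
])

```text
clock: 9.5
eef_pos: [436.7, -363.3, 69.4]
tool_rot: [0.991, 0.135, -0.0, -0.0]
ft_force: [-0.8, 1.6, 0.8]
grip_width: 84.2
grasp_force: 0.0
```

```bash
python3 g.py 435.6 -362.5 66 0.268
```

```text
t 9.5 pos [ 436.7 -363.3   69.4] shift [-0.016 -0.02   0.067] turn [-0.001  0.001  0.003] F [-0.8  1.6  0.8] w 84.2 g 0.0 oh 19.0
```

step_arm([
  [[0,0,0.02],[0,0,0],84],
  [[0,0,0.02],[0,0,0],55],
  [[0,0,0.02],[0,0,0],50],
  [[0,0,0.02],[0,0,0],50],
  [[0,0,0.02],[0,0,0],50],
])

```text
clock: 10.12
eef_pos: [437.1, -364.4, 69.7]
tool_rot: [0.991, 0.135, 0.001, 0.001]
ft_force: [0.5, 0.4, 5.8]
grip_width: 59.2
grasp_force: 45.0
```

step_arm([
  [[0,0,-0.3],[0,0,0],50],
  [[0,0,-1.0],[0,0,0],50],
  [[0,0,-1.8],[0,0,0],50],
  [[0,0,-1.8],[0,0,0],50],
])

```text
clock: 10.62
eef_pos: [437.8, -365.1, 163.0]
tool_rot: [0.991, 0.134, 0.002, 0.003]
ft_force: [-0.9, 0.4, -1.3]
grip_width: 59.4
grasp_force: 44.3
```

```bash
python3 g.py 494.5 158 150 -0.011
```

```text
t 10.62 pos [ 437.8 -365.1  163. ] shift [ 3.881 -9.783  0.21 ] turn [ 0.006 -0.005  0.281] F [-0.9  0.4 -1.3] w 59.4 g 44.3 oh 19.0
```

step_arm([
  [[3.88,-9.78,0],[0,0,0.281],50],
  [[3.88,-9.78,0],[0,0,0.281],50],
  [[3.88,-9.78,0],[0,0,0.281],50],
  [[3.88,-9.78,0],[0,0,0.281],50],
  [[3.88,-9.78,0],[0,0,0.281],50],
])

```text
clock: 11.25
eef_pos: [469.4, -52.5, 157.6]
tool_rot: [1.0, -0.006, -0.001, -0.0]
ft_force: [0.3, -0.2, -1.4]
grip_width: 59.1
grasp_force: 44.2
```

```bash
python3 g.py 494.5 158 150 -0.011
```

```text
t 11.25 pos [469.4 -52.5 157.6] shift [ 0.453 -4.215  0.152] turn [-0.     0.001 -0.001] F [ 0.3 -0.2 -1.4] w 59.1 g 44.2 oh 19.0
```

step_arm([
  [[0.45,-4.21,0],[0,0,0],50],
  [[0.45,-4.21,0],[0,0,0],50],
  [[0.45,-4.21,0],[0,0,0],50],
  [[0.45,-4.21,0.5],[0,0,0],50],
  [[0.45,-4.21,1.4],[0,0,0],50],
])

```text
clock: 11.88
eef_pos: [495.4, 157.9, 88.2]
tool_rot: [1.0, -0.004, 0.001, -0.0]
ft_force: [0.9, -0.7, -1.6]
grip_width: 59.1
grasp_force: 44.2
```

step_arm([
  [[0,0,0],[0,0,0],50],
  [[0,0,0],[0,0,0],50],
])

```text
clock: 12.12
eef_pos: [495.4, 155.5, 89.6]
tool_rot: [1.0, -0.006, 0.001, -0.0]
ft_force: [0.1, -0.3, -0.2]
grip_width: 59.3
grasp_force: 44.2
```

```bash
python3 v.py a5.png 272 362 160 246 7;  python3 g.py 494.5 158 60 -0.011
```

```text
t 12.18 pos [495.9 155.6  90.3] shift [-0.031 -0.048  0.606] turn [-0.001 -0.003 -0.001] F [-0.2 -0.9 -0.5] w 59.4 g 44.2 oh 19.0
```

View pics/a5.png

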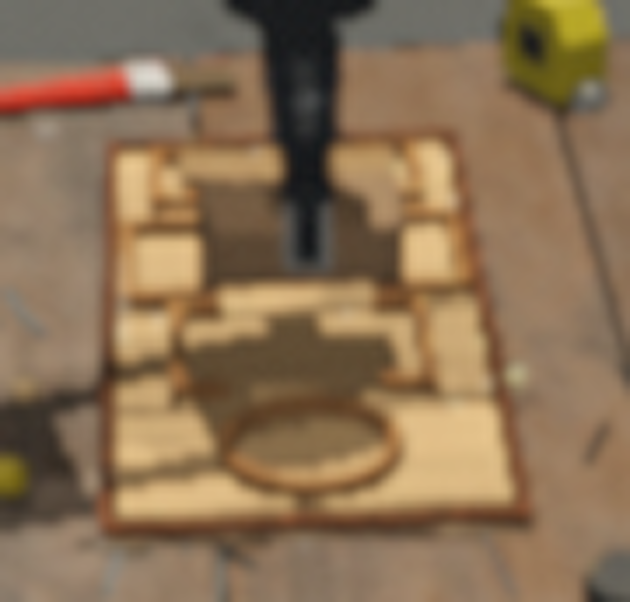

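The cork hovers at crop columns 203–400 over the short pocket (188–418), so it is centred. I'll check y from depth before lowering.

```bash
python3 - <<'E'
from m import *
P=cloud(vision.snapshot('scene'))
p=slab(P,70,92,(430,560,110,150)); p=p[abs(p[:,0]-495)>18]; print('front face',np.median(p,0).round(1),len(p),'exp centre y',np.median(p[:,1])+30.5)
E
python3 g.py 494.5 157 37 -0.011
```

```text
front face [475.  126.7  82. ] 111 exp centre y 157.21012694553065
t 12.22 pos [496.1 155.6  90.5] shift [-0.035 -0.027  1.069] turn [-0.001 -0.003 -0.001] F [-0.   0.6 -0.7] w 58.9 g 44.2 oh 19.0
```

step_arm([
  [[0,-0.02,0.4],[0,0,0],50],
  [[0,-0.02,0.8],[0,0,0],50],
  [[0,-0.02,1.06],[0,0,0],50],
  [[0,-0.02,1.06],[0,0,0],50],
])

```text
clock: 12.72
eef_pos: [495.4, 156.7, 35.8]
tool_rot: [1.0, -0.006, 0.0, -0.0]
ft_force: [-0.6, -0.6, -1.3]
grip_width: 59.3
grasp_force: 44.4
```

step_arm([
  [[0,0,0.04],[0,0,0],50],
  [[0,0,0.08],[0,0,0],50],
])

```text
clock: 12.98
eef_pos: [495.7, 156.8, 34.6]
tool_rot: [1.0, -0.006, 0.001, -0.0]
ft_force: [-15.7, -5.4, 30.9]
grip_width: 59.3
grasp_force: 48.2
```

Floor contact at z≈34.6, as expected. Releasing.

step_arm([
  [[0,0,-0.06],[0,0,0],50],
  [[0,0,-0.06],[0,0,0],70],
  [[0,0,-0.06],[0,0,0],72],
  [[0,0,-0.8],[0,0,0],72],
  [[0,0,-2],[0,0,0],80],
])

```text
clock: 13.6
eef_pos: [493.6, 156.4, 130.1]
tool_rot: [1.0, -0.006, -0.003, 0.001]
ft_force: [1.3, 0.6, 0.4]
grip_width: 80.0
grasp_force: 0.0
```

```bash
python3 g.py 434.7 -361.3 130 0.217
```

```text
t 13.6 pos [493.6 156.4 130.1] shift [-1.06  10.366  0.023] turn [ 0.001  0.005 -0.228] F [1.3 0.6 0.4] w 80.0 g 0.0 oh 19.0
```

step_arm([
  [[-1.06,10.35,-0.3],[0,0,-0.228],84],
  [[-1.06,10.35,-0.3],[0,0,-0.228],84],
  [[-1.06,10.35,-0.3],[0,0,-0.228],84],
  [[-1.06,10.35,-0.3],[0,0,-0.228],84],
  [[-1.06,10.35,0],[0,0,-0.228],84],
])

```text
clock: 14.22
eef_pos: [460.1, -149.5, 137.1]
tool_rot: [0.994, 0.108, 0.0, 0.0]
ft_force: [1.0, -0.7, 0.9]
grip_width: 84.3
grasp_force: 0.0
```

```bash
cat > chk.py <<'E'
from fit import *
from scipy.optimize import differential_evolution as DE
S=vision.snapshot('scene'); r=Ray(S,(262,350,268,332)); m=(r.z>0)&~((r.v>310)&(r.u>318))&(r.v>=284)&(r.u>=268)
f=lambda p:np.minimum(abs(np.minimum(r.floor(.8),r.box(*p,.8,45.8,150,60))-r.z)[m],12).mean()
q=DE(f,[(420,450),(-375,-345),(.1,.35)],seed=1,polish=False); print('walnut',q.x.round(3),q.fun)
P=cloud(S)
for n,z0,z1,b in (('cork',40,48,(420,570,110,200)),('pine',17,27,(425,570,325,395))):
    k=(P[...,2]>z0)&(P[...,2]<z1)&(P[...,0]>b[0])&(P[...,0]<b[1])&(P[...,1]>b[2])&(P[...,1]<b[3]); p=P[k]; print(n,len(p),np.percentile(p,[5,50,95],axis=0).round(1).tolist())
E
python3 chk.py; python3 v.py a6.png 262 362 172 332 3
```

```text
walnut [ 4.34534e+02 -3.61080e+02  2.14000e-01] 1.9629770369655803
cork 87 [[506.6, 125.5, 40.4], [524.5, 149.2, 43.0], [541.7, 180.9, 45.9]]
pine 65 [[529.4, 327.2, 18.2], [548.0, 353.2, 21.5], [568.1, 382.8, 24.9]]
```

View pics/a6.png

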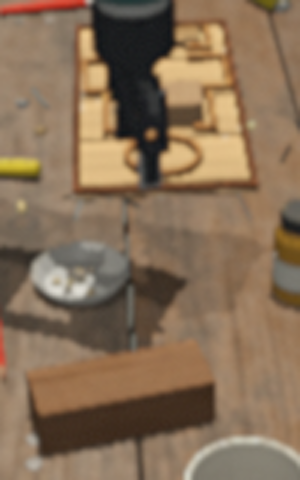

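The cork sits at top height 43 (10 + 33), flat in its pocket. The bare walnut block shows at crop (120,395). Next, the walnut.

```bash
python3 g.py 434.6 -361.2 120 0.214
```

```text
t 14.32 pos [ 459.4 -152.5  136.6] shift [-1.354  3.979  0.338] turn [ 0.001  0.001 -0.004] F [-0.4 -0.2 -0.6] w 83.7 g 0.0 oh 19.0
```

step_arm([
  [[-1.354,3.98,0],[0,0,0],85],
  [[-1.354,3.98,0],[0,0,0],85],
  [[-1.354,3.98,0],[0,0,0],85],
  [[-1.354,3.98,0.33],[0,0,0],85],
  [[-1.354,3.98,0.8],[0,0,0],85],
])

```text
clock: 14.95
eef_pos: [437.3, -358.0, 96.5]
tool_rot: [0.994, 0.107, 0.0, 0.001]
ft_force: [0.3, 0.3, 0.1]
grip_width: 84.8
grasp_force: 0.0
```

step_arm([
  [[0,0,0],[0,0,0],85],
  [[0,0,0],[0,0,0],85],
])

```text
clock: 15.2
eef_pos: [437.8, -356.1, 97.7]
tool_rot: [0.994, 0.109, 0.0, 0.0]
ft_force: [0.4, -0.8, 1.0]
grip_width: 85.0
grasp_force: 0.0
```

```bash
python3 g.py 434.6 -361.2 36 0.214
```

```text
t 15.2 pos [ 437.8 -356.1   97.7] shift [-0.086  0.085  1.234] turn [ 0.001 -0.001  0.004] F [ 0.4 -0.8  1. ] w 85.0 g 0.0 oh 19.0
```

step_arm([
  [[-0.086,0.085,0],[0,0,0],85],
  [[-0.086,0.085,0.6],[0,0,0],85],
  [[-0.086,0.085,1.22],[0,0,0],85],
  [[-0.086,0.085,1.22],[0,0,0],85],
  [[-0.086,0.085,1.22],[0,0,0],85],
])

```text
clock: 15.82
eef_pos: [434.6, -362.2, 37.6]
tool_rot: [0.994, 0.108, 0.001, 0.001]
ft_force: [0.8, -0.4, 0.1]
grip_width: 84.9
grasp_force: 0.0
```

step_arm([
  [[0,0,0],[0,0,0],50],
  [[0,0,0],[0,0,0],50],
  [[0,0,0],[0,0,0],50],
  [[0,0,0],[0,0,0],50],
], force=80)

```text
clock: 16.32
eef_pos: [434.7, -362.2, 37.8]
tool_rot: [0.994, 0.108, 0.001, 0.001]
ft_force: [-1.0, 1.4, 5.8]
grip_width: 58.3
grasp_force: 90.5
```

step_arm([
  [[0,0,-0.3],[0,0,0],50],
  [[0,0,-1.0],[0,0,0],50],
  [[0,0,-1.9],[0,0,0],50],
  [[0,0,-1.9],[0,0,0],50],
])

```text
clock: 16.82
eef_pos: [435.3, -362.8, 135.2]
tool_rot: [0.994, 0.108, 0.003, 0.003]
ft_force: [0.8, 0.7, -6.3]
grip_width: 58.5
grasp_force: 89.1
```

```bash
python3 g.py 495 258 135 -0.011
```

```text
t 16.82 pos [ 435.3 -362.8  135.2] shift [  3.837 -11.869  -0.06 ] turn [ 0.006 -0.005  0.228] F [ 0.8  0.7 -6.3] w 58.5 g 89.1 oh 19.0
```

step_arm([
  [[3.84,-11.87,0],[0,0,0.228],50],
  [[3.84,-11.87,0],[0,0,0.228],50],
  [[3.84,-11.87,0],[0,0,0.228],50],
  [[3.84,-11.87,0],[0,0,0.228],50],
  [[3.84,-11.87,0],[0,0,0.228],50],
])

```text
clock: 17.45
eef_pos: [462.5, -49.6, 128.7]
tool_rot: [1.0, -0.006, -0.002, -0.0]
ft_force: [1.6, -0.2, -5.2]
grip_width: 58.2
grasp_force: 89.6
```

```bash
python3 g.py 495 258 135 -0.011
```

```text
t 17.45 pos [462.5 -49.6 128.7] shift [ 0.578 -6.159 -0.125] turn [-0.     0.003 -0.001] F [ 1.6 -0.2 -5.2] w 58.2 g 89.6 oh 19.0
```

step_arm([
  [[0.58,-6.16,-0.12],[0,0,0],50],
  [[0.58,-6.16,-0.12],[0,0,0],50],
  [[0.58,-6.16,-0.12],[0,0,0],50],
  [[0.58,-6.16,-0.12],[0,0,0],50],
  [[0.58,-6.16,-0.12],[0,0,0],50],
])

```text
clock: 18.08
eef_pos: [495.1, 257.7, 134.4]
tool_rot: [1.0, -0.005, -0.002, 0.001]
ft_force: [1.6, 0.1, -5.9]
grip_width: 58.4
grasp_force: 89.6
```

step_arm([
  [[0,0,0],[0,0,0],50],
  [[0,0,0],[0,0,0],50],
])

```text
clock: 18.32
eef_pos: [495.3, 255.5, 134.5]
tool_rot: [1.0, -0.005, -0.002, 0.001]
ft_force: [-0.0, -0.3, -5.5]
grip_width: 58.7
grasp_force: 90.3
```

```bash
python3 g.py 495 258 85 -0.011
```

```text
t 18.32 pos [495.3 255.5 134.5] shift [-0.002 -0.052  0.99 ] turn [0.002 0.003 0.   ] F [-0.  -0.3 -5.5] w 58.7 g 90.3 oh 19.0
```

step_arm([
  [[0,-0.04,0.4],[0,0,0],50],
  [[0,-0.04,0.9],[0,0,0],50],
  [[0,-0.04,1.2],[0,0,0],50],
  [[0,-0.04,1.2],[0,0,0],50],
])

```text
clock: 18.82
eef_pos: [495.6, 256.8, 75.2]
tool_rot: [1.0, -0.006, -0.001, 0.001]
ft_force: [0.5, 1.6, -5.1]
grip_width: 58.4
grasp_force: 90.1
```

```bash
python3 g.py 495 258 49 -0.011; python3 v.py a7.png 272 362 160 246 7; python3 - <<'E'
from m import *
P=cloud(vision.snapshot('scene'))
p=slab(P,45,75,(410,580,205,245)); p=p[abs(p[:,0]-495)>20]; print('front face',np.median(p,0).round(1),len(p),'centre y',np.median(p[:,1])+30,np.percentile(p[:,0],[1,99]))
E
```

```text
t 18.82 pos [495.6 256.8  75.2] shift [-0.01  -0.025  0.525] turn [ 0.002  0.003 -0.001] F [ 0.5  1.6 -5.1] w 58.4 g 90.1 oh 19.0
front face [517.5 227.7  59.9] 235 centre y 257.69379468771126 [421.74698826 568.16890847]
```

View pics/a7.png

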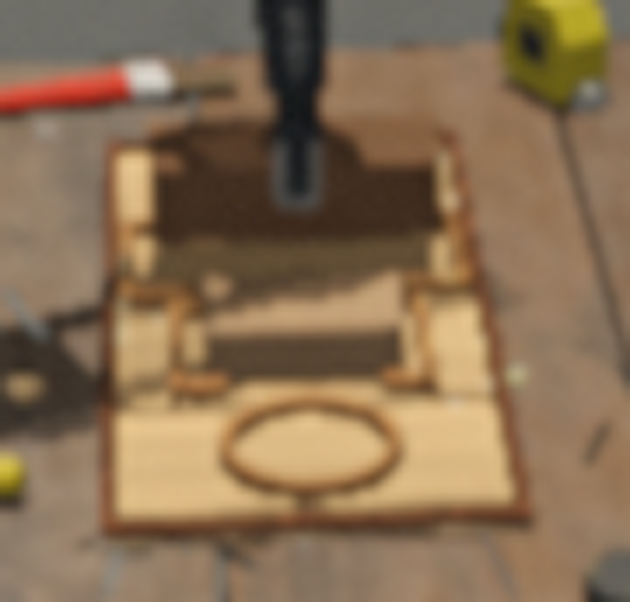

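The walnut hovers at crop columns 152–440, centred over its pocket (138–455), with y centre at 257.7. The cork lies in its own pocket. Lowering.

step_arm([
  [[0,-0.01,0.3],[0,0,0],50],
  [[0,-0.01,0.5],[0,0,0],50],
  [[0,-0.01,0.5],[0,0,0],50],
])

```text
clock: 19.3
eef_pos: [495.5, 258.1, 50.3]
tool_rot: [1.0, -0.006, -0.001, 0.001]
ft_force: [-0.0, 0.1, -5.8]
grip_width: 58.0
grasp_force: 90.3
```

step_arm([
  [[0,0,0.04],[0,0,0],50],
  [[0,0,0.04],[0,0,0],50],
])

```text
clock: 19.55
eef_pos: [496.4, 258.5, 50.0]
tool_rot: [1.0, -0.006, 0.0, -0.0]
ft_force: [0.2, -0.1, -6.4]
grip_width: 58.5
grasp_force: 90.3
```

step_arm([
  [[0,0,0.04],[0,0,0],50],
  [[0,0,0.04],[0,0,0],50],
])

```text
clock: 19.8
eef_pos: [496.5, 258.5, 48.0]
tool_rot: [1.0, -0.006, 0.0, -0.0]
ft_force: [0.0, 0.5, -5.5]
grip_width: 58.4
grasp_force: 90.4
```

step_arm([
  [[0,0,0.03],[0,0,0],50],
  [[0,0,0.03],[0,0,0],50],
])

```text
clock: 20.05
eef_pos: [496.5, 258.6, 47.9]
tool_rot: [1.0, -0.006, 0.0, 0.0]
ft_force: [-5.0, -2.6, 6.7]
grip_width: 58.4
grasp_force: 91.6
```

Floor contact at 47.9, as expected. Releasing.

step_arm([
  [[0,0,0],[0,0,0],70],
  [[0,0,0],[0,0,0],73],
  [[0,0,0],[0,0,0],73],
  [[0,0,-0.8],[0,0,0],73],
  [[0,0,-2],[0,0,0],80],
], force=40)

```text
clock: 20.68
eef_pos: [495.2, 257.9, 145.4]
tool_rot: [1.0, -0.006, -0.002, 0.001]
ft_force: [1.0, 0.3, -0.3]
grip_width: 79.9
grasp_force: 0.0
```

```bash
python3 g.py 612 -189 150 0
```

```text
t 20.68 pos [495.2 257.9 145.4] shift [ 2.435  8.912 -0.085] turn [ 0.002  0.004 -0.011] F [ 1.   0.3 -0.3] w 79.9 g 0.0 oh 19.0
```

step_arm([
  [[2.43,8.91,-0.2],[0,0,-0.01],84],
  [[2.43,8.91,-0.2],[0,0,-0.01],84],
  [[2.43,8.91,-0.2],[0,0,-0.01],84],
  [[2.43,8.91,-0.2],[0,0,-0.01],84],
  [[2.43,8.91,-0.2],[0,0,-0.01],84],
])

```text
clock: 21.3
eef_pos: [575.5, -45.9, 153.3]
tool_rot: [1.0, -0.001, 0.0, 0.0]
ft_force: [1.9, -0.0, 0.5]
grip_width: 83.6
grasp_force: 0.0
```

```bash
python3 - <<'E'
from fit import *
from scipy.optimize import differential_evolution as DE
S=vision.snapshot('scene'); P=cloud(S)
k=(P[...,2]>40)&(P[...,2]<400)&(P[...,0]>560)&(P[...,0]<760)&(P[...,1]>-320)&(P[...,1]<-60); p=P[k]
for x in range(560,760,20):
    c=p[(p[:,0]>=x)&(p[:,0]<x+20)]
    if len(c): print(x,len(c),c[:,2].max().round(0),c[:,1].min().round(0),c[:,1].max().round(0))
rj=Ray(S,(345,382,232,280)); ok=rj.z>0
f=lambda p:np.minimum(abs(np.min([rj.floor(.8),rj.cyl(p[0],p[1],.8,75.8,28),rj.cyl(p[0],p[1],75.8,91.8,22)],0)-rj.z)[ok],12).mean()
q=DE(f,[(600,625),(-200,-175)],seed=1,polish=False); print('jar',q.x.round(1),q.fun)
E
python3 g.py 612 -189 150 0
```

```text
560 593 399.0 -123.0 -61.0
580 533 400.0 -217.0 -61.0
600 307 399.0 -221.0 -60.0
620 113 95.0 -220.0 -169.0
740 65 132.0 -213.0 -149.0
jar [ 611.9 -188.3] 2.748976819012602
t 21.35 pos [576.4 -53.  153.4] shift [0.731 2.714 0.081] turn [ 0.004 -0.002 -0.007] F [-0.4 -6.3  0.4] w 84.2 g 0.0 oh 19.0
```

step_arm([
  [[0.73,2.71,0],[0,0,0],85],
  [[0.73,2.71,0],[0,0,0],85],
  [[0.73,2.71,0],[0,0,0],85],
  [[0.73,2.71,0],[0,0,0],85],
])

```text
clock: 21.85
eef_pos: [611.4, -180.0, 152.6]
tool_rot: [1.0, -0.001, -0.0, -0.0]
ft_force: [0.6, 0.5, -0.7]
grip_width: 84.8
grasp_force: 0.0
```

```bash
python3 g.py 612 -188.5 52 0
```

```text
t 21.85 pos [ 611.4 -180.   152.6] shift [0.014 0.172 2.012] turn [-0.     0.    -0.003] F [ 0.6  0.5 -0.7] w 84.8 g 0.0 oh 19.0
```

step_arm([
  [[0.01,0.15,0],[0,0,0],85],
  [[0.01,0.15,0.4],[0,0,0],85],
  [[0.01,0.15,0.4],[0,0,0],85],
])

```text
clock: 22.22
eef_pos: [610.7, -185.6, 130.0]
tool_rot: [1.0, -0.0, -0.002, -0.001]
ft_force: [0.1, 0.1, -0.3]
grip_width: 85.2
grasp_force: 0.0
```

```bash
python3 g.py 612 -188.5 52 0
```

```text
t 22.23 pos [ 610.7 -185.6  130. ] shift [0.033 0.061 1.559] turn [-0.002  0.005 -0.   ] F [ 0.1  0.1 -0.3] w 85.2 g 0.0 oh 19.0
```

step_arm([
  [[0.02,0.05,0],[0,0,0],85],
  [[0.02,0.05,0.6],[0,0,0],85],
  [[0.02,0.05,1.2],[0,0,0],85],
  [[0.02,0.05,1.53],[0,0,0],85],
  [[0.02,0.05,1.53],[0,0,0],85],
])

```text
clock: 22.85
eef_pos: [612.5, -189.2, 55.6]
tool_rot: [1.0, -0.001, -0.001, -0.0]
ft_force: [0.5, 0.6, 0.6]
grip_width: 85.1
grasp_force: 0.0
```

step_arm([
  [[0,0,0],[0,0,0],45],
  [[0,0,0],[0,0,0],45],
  [[0,0,0],[0,0,0],45],
  [[0,0,0],[0,0,0],45],
])

```text
clock: 23.35
eef_pos: [614.0, -189.7, 58.7]
tool_rot: [1.0, -0.001, 0.002, 0.001]
ft_force: [0.1, 0.1, 7.0]
grip_width: 54.7
grasp_force: 43.0
```

```bash
python3 g.py 612 -188.5 52 0;python3 v.py a8.png 330 400 200 290 6
```

```text
t 23.35 pos [ 614.  -189.7   58.7] shift [-0.041 -0.025  0.134] turn [ 0.001 -0.003 -0.001] F [0.1 0.1 7. ] w 54.7 g 43.0 oh 19.0
```

View pics/a8.png

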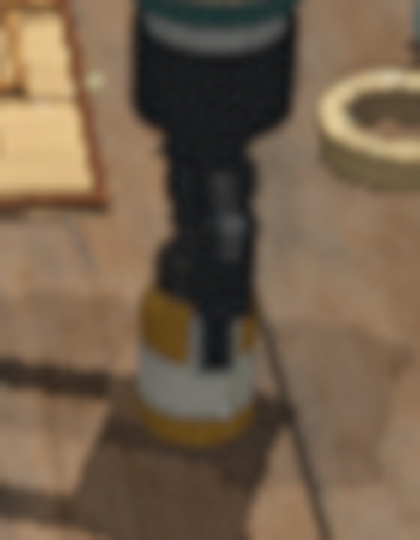

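The jar is gripped around its body at crop (200,365) and stands upright. Carrying it to the round seat.

step_arm([
  [[0,0,-0.4],[0,0,0],45],
  [[0,0,-1.2],[0,0,0],45],
  [[0,0,-1.4],[0,0,0],45],
  [[0,0,-1.4],[0,0,0],45],
])

```text
clock: 23.9
eef_pos: [613.1, -189.5, 127.1]
tool_rot: [1.0, -0.001, 0.001, 0.0]
ft_force: [0.2, -0.2, -1.6]
grip_width: 54.4
grasp_force: 42.7
```

```bash
python3 g.py 495 58 125 0
```

```text
t 23.9 pos [ 613.1 -189.5  127.1] shift [-2.369 -4.947  0.036] turn [ 0.001 -0.001 -0.001] F [ 0.2 -0.2 -1.6] w 54.4 g 42.7 oh 19.0
```

step_arm([
  [[-2.37,-4.95,0],[0,0,0],45],
  [[-2.37,-4.95,0],[0,0,0],45],
  [[-2.37,-4.95,0],[0,0,0],45],
  [[-2.37,-4.95,0],[0,0,0],45],
  [[-2.37,-4.95,0],[0,0,0],45],
])

```text
clock: 24.52
eef_pos: [492.3, 60.7, 124.6]
tool_rot: [1.0, 0.001, -0.002, -0.0]
ft_force: [0.3, -0.2, -0.4]
grip_width: 54.7
grasp_force: 42.9
```

step_arm([
  [[0,0,0.4],[0,0,0],45],
  [[0,0,0.4],[0,0,0],45],
])

```text
clock: 24.78
eef_pos: [492.8, 58.4, 103.6]
tool_rot: [1.0, -0.0, -0.003, 0.0]
ft_force: [1.2, 0.1, -1.3]
grip_width: 54.6
grasp_force: 42.9
```

```bash
python3 g.py 495 58 70 0; python3 - <<'E'
from m import *
P=cloud(vision.snapshot('scene'))
p=slab(P,50,72,(440,560,10,80)); p=p[p[:,1]<60]
# jar front surface outside the finger: circle radius 28 fit
q=p[abs(p[:,0]-495)>13]; A=lambda c:np.hypot(q[:,0]-c[0],q[:,1]-c[1])-28
from scipy.optimize import least_squares
print(len(q),least_squares(A,[494,55],loss='soft_l1').x.round(1), np.percentile(p[:,0],[1,99]).round(1))
E
```

```text
t 24.77 pos [492.8  58.4 103.6] shift [0.049 0.008 0.672] turn [ 0.     0.006 -0.001] F [ 1.2  0.1 -1.3] w 54.6 g 42.9 oh 19.0
55 [490.9  58.4] [464.4 516.6]
```

step_arm([
  [[0.03,0,0.3],[0,0,0],45],
  [[0.03,0,0.64],[0,0,0],45],
  [[0.03,0,0.64],[0,0,0],45],
])

```text
clock: 25.2
eef_pos: [495.0, 57.9, 72.3]
tool_rot: [1.0, -0.001, -0.002, 0.0]
ft_force: [-0.6, -0.0, -1.4]
grip_width: 54.6
grasp_force: 42.9
```

step_arm([
  [[0,0,0.04],[0,0,0],45],
  [[0,0,0.04],[0,0,0],45],
])

```text
clock: 25.45
eef_pos: [496.5, 58.2, 72.9]
tool_rot: [1.0, -0.001, 0.0, 0.0]
ft_force: [-0.1, 0.7, -0.8]
grip_width: 54.4
grasp_force: 42.9
```

step_arm([
  [[0,0,0.06],[0,0,0],45],
  [[0,0,0.06],[0,0,0],45],
  [[0,0,0.06],[0,0,0],45],
])

```text
clock: 25.82
eef_pos: [496.3, 58.2, 69.7]
tool_rot: [1.0, -0.001, 0.0, 0.0]
ft_force: [-0.4, 1.0, -1.5]
grip_width: 54.3
grasp_force: 42.9
```

step_arm([
  [[0,0,0.04],[0,0,0],45],
  [[0,0,0.04],[0,0,0],45],
])

```text
clock: 26.08
eef_pos: [496.7, 58.2, 68.7]
tool_rot: [1.0, -0.001, 0.001, 0.0]
ft_force: [-3.3, 0.2, 6.7]
grip_width: 54.6
grasp_force: 43.6
```

Floor contact at 68.7, as predicted. Releasing and backing off straight up.

step_arm([
  [[0,0,0],[0,0,0],65],
  [[0,0,0],[0,0,0],78],
  [[0,0,0],[0,0,0],78],
  [[0,0,-0.7],[0,0,0],78],
  [[0,0,-1.9],[0,0,0],78],
])

```text
clock: 26.7
eef_pos: [494.9, 58.1, 161.4]
tool_rot: [1.0, -0.001, -0.003, 0.0]
ft_force: [0.9, 0.4, 0.3]
grip_width: 77.9
grasp_force: 0.0
```

step_arm([
  [[0,0,-1.2],[0,0,0],78],
  [[-1,1,-1.5],[0,0,0],78],
  [[-1,3,-1.5],[0,0,0],78],
  [[-1,5,-1.5],[0,0,0],78],
  [[-1,6,-1.5],[0,0,0],78],
])

```text
clock: 27.32
eef_pos: [446.4, -174.2, 237.6]
tool_rot: [1.0, -0.0, 0.001, 0.0]
ft_force: [0.9, -0.6, 0.0]
grip_width: 78.1
grasp_force: 0.0
```

step_arm([
  [[-1,5,0],[0,0,0],78],
  [[-1,5,0],[0,0,0],78],
  [[-1,5,0],[0,0,0],78],
  [[-1,5,0],[0,0,0],78],
])

```text
clock: 27.82
eef_pos: [396.8, -419.3, 237.3]
tool_rot: [1.0, -0.001, 0.0, 0.0]
ft_force: [1.2, 0.1, -0.0]
grip_width: 78.0
grasp_force: 0.0
```

```bash
python3 v.py a9.png 262 362 160 246 7; python3 - <<'E'
from m import *
P=cloud(vision.snapshot('scene'))
for n,z0,z1,b in (('pine',17,27,(432,560,334,384)),('walnut',50,60,(400,590,210,300)),('cork',38,48,(430,560,110,200)),('cap',95,107,(450,540,20,100))):
    p=slab(P,z0,z1,b); print(n,len(p),np.percentile(p,[3,50,97],axis=0).round(1).tolist())
E
```

```text
pine 68 [[437.0, 355.5, 18.6], [495.2, 370.6, 22.6], [554.3, 382.8, 25.6]]
walnut 319 [[435.7, 225.7, 51.3], [498.0, 252.7, 55.5], [567.2, 287.3, 59.2]]
cork 125 [[447.1, 126.2, 39.2], [469.0, 151.2, 43.0], [542.3, 185.1, 46.1]]
cap 92 [[475.6, 34.1, 95.8], [494.6, 50.7, 101.8], [513.5, 76.6, 105.4]]
```

View pics/a9.png

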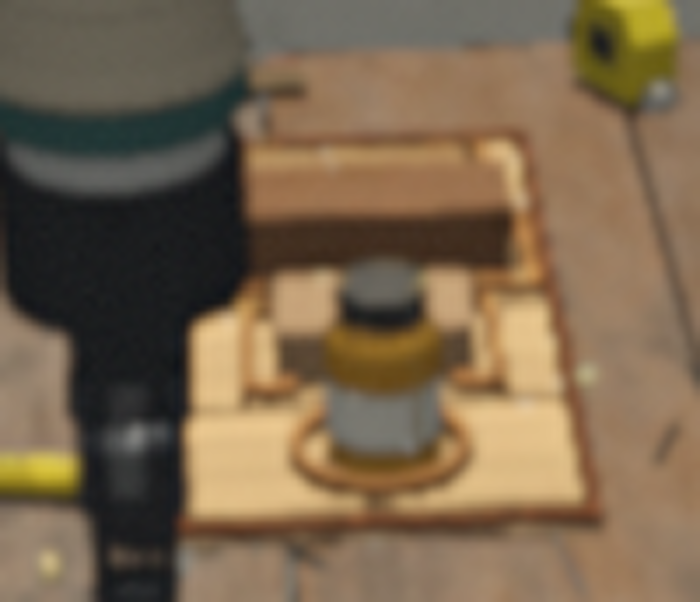

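The jar stands inside the ring at crop (385,380), with the cork and walnut in their pockets. The measured tops match flat seating: pine 22.6, cork 43, walnut 55.5 and jar 102 mm. The robot is clear of everything, so I'm handing in.

```bash
python3 -c "
from plant import ctrl; print(ctrl.close_job())"
```

```text
the job is handed in; nothing more can be done
None
```

I loaded the pine strip, cork block and walnut block flat into their pockets in that order, then stood the glue jar in the round seat, and handed the job in at about 28 s of the 109 s allowed; the judge's verdict wasn't shown.

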